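Scan the stock label of the steel valve bin

TASK

Pick up the yellow handheld barcode scanner from its black pad and aim its window squarely at the middle of the barcode label on the bin of steel valves, from about 10 cm away with its scan line across the bars, and hold it still there for two seconds; do not scan the label of the brass bin. Then set the scanner down, not dropped, flat in the middle of its pad, pointing along the pad the same way as before, and leave the loose valve bodies on the bench undisturbed.

Things in the scene. Friction and masses are not known exactly. Their poses are not given: they have to be found in the camera images.
- scanner: Loose barcode scanner, 0.15-0.35 kg, always on, lying flat. Origin on its underside at mid length; x to its nose, z up. Grey handle 34 mm wide, 36 high, x = -95 to 0 mm; yellow head 60 wide, 42 high, whose overhanging front, x = 25 mm (bottom) to 85 (top), faces forward and down and holds the window. Centre of mass near x = -10 mm. Reads 60 to 160 mm from the window.
- scanner_grip (a point): Place to grip the scanner, on the handle: x = -35, y = 0, z = 24 mm in the scanner's frame, with fingers closing along its y on the 34 mm width.
- scanner_window (a point): Centre of the scanner's red window: x = 55, y = 0, z = 21 mm in the scanner's frame. Its z is the line of sight, pointing forward and 55 degrees down when the scanner is level (so a level scanner can look square onto a label); its y is the scanner's y, along which the scan line lies.
- pad: Black rubber rest pad with two orange stripes along its long sides, fixed, 240 (x) by 120 (y) by 6 mm. Origin: centre of its underside. The scanner's nose points roughly to the pad's x.
- bin_steel_label (a point): Centre of the barcode label (white, black bars, 100 mm wide, 56 along the slope) on a holder sloping from the front rim of the fixed white bin of grey steel valves; 66 mm above the table. z: square out of the label, up towards the robot, 55 degrees above horizontal; y: level, across the bars. Bin behind: 160 deep, 150 wide, 110 mm high with contents. Bins may swap places, turned up to 0.3 rad.
- bin_brass_label (a point): Centre of the barcode label (white, black bars, 100 mm wide, 56 along the slope) on a holder sloping from the front rim of the fixed white bin of yellow brass caps; 66 mm above the table. z: square out of the label, up towards the robot, 55 degrees above horizontal; y: level, across the bars. Bin behind: 160 deep, 150 wide, 94 mm high with contents. Bins may swap places, turned up to 0.3 rad.
- valve_1: Bystander: loose steel valve body, a waisted spool 76 mm tall and 50 mm across, 0.4 kg, standing on the bench. Origin: centre of its underside.
- valve_2: Bystander: loose steel valve body, a waisted spool 76 mm tall and 50 mm across, 0.4 kg, standing on the bench. Origin: centre of its underside.
- valve_3: Bystander: loose steel valve body, a waisted spool 76 mm tall and 50 mm across, 0.4 kg, standing on the bench. Origin: centre of its underside.
Things that resemble listed ones, but are neither listed nor needed, are in the scene too. Leave any blue look-alike of the scanner alone.

How it is judged (in metres and radians):
On the way:
1. held scanner still for 1 s (under 20 mm/s), steel bin's label centre 60-160 mm ahead of the window and 22 mm from the line of sight, square on and scan line across the bars within 20 degrees (x of bin_steel_label in the frame of scanner_window between -0.022 and 0.022 m and y of bin_steel_label in the frame of scanner_window between -0.022 and 0.022 m and z of bin_steel_label in the frame of scanner_window between 0.06 and 0.16 m and angle between the z axis of scanner_window and the z axis of bin_steel_label, either way round below 0.35 rad and angle between the y axis of scanner_window and the y axis of bin_steel_label, either way round below 0.35 rad and linear speed of scanner below 0.02 m/s and angular speed of scanner below 0.15 rad/s and contact force between the fingers and scanner above 0.5 N), for 1 s.
At the end, for the whole second after the job is handed in: The scanner lies flat (within 7 degrees, underside on the pad) and at rest on its pad, its origin within 45 mm along and 40 mm across of the pad's centre, its nose within 23 degrees of the pad's x direction, released (x of scanner in the frame of pad between -0.045 and 0.045 m and y of scanner in the frame of pad between -0.04 and 0.04 m and z of scanner in the frame of pad below 0.011 m and angle between scanner's own z axis and vertical below 0.12 rad and angle between the x axis of scanner and the x axis of pad, either way round below 0.4 rad and x of scanner_window in the frame of pad above 0 m and linear speed of scanner below 0.02 m/s and contact force between the fingers and scanner below 0.1 N); the robot touches nothing.
It fails at once if the scanner is held still on the label of the brass bin (same limits as a reading) (x of bin_brass_label in the frame of scanner_window between -0.022 and 0.022 m and y of bin_brass_label in the frame of scanner_window between -0.022 and 0.022 m and z of bin_brass_label in the frame of scanner_window between 0.06 and 0.16 m and angle between the z axis of scanner_window and the z axis of bin_brass_label, either way round below 0.35 rad and angle between the y axis of scanner_window and the y axis of bin_brass_label, either way round below 0.35 rad and linear speed of scanner below 0.02 m/s and angular speed of scanner below 0.15 rad/s and contact force between the fingers and scanner above 0.5 N).
It fails at once if the scanner is dropped: falling free of the fingers faster than 0.7 m/s (a fall of about 25 mm) (linear speed of scanner above 0.7 m/s and contact force between the fingers and scanner below 0.1 N).
It fails at once if a loose valve body is moved by more than 30 mm or knocked over (distance of any of valve_1, valve_2, valve_3 from where it was at the start of the episode above 0.03 m or angle between any of valve_1, valve_2, valve_3's own z axis and vertical above 0.5 rad).
It also fails if it takes over 59 s, if anything falls off the work surface, if the arm or the gripper's body presses on something with over 40 N, if the wrist force passes 120 N, or if a joint passes its speed limit or range.

ROBOT

A 6-joint arm with a two-finger parallel gripper is mounted at the origin on the work surface. World frame = base frame: x ahead of the robot, y to its left, z up, the work surface at z = 0. Lengths are in m, angles in degrees, forces in N, time in s.
With the tool pointing down it reaches from about 0.375 to 0.9 m from the base axis. Payload 3.1 kg.
Tool frame: the origin (TCP) lies on the centre line of the jaws, within the pads' length; the fingertips stand 8 mm ahead of it and the grasp point (between the pads) lies 11 mm behind it (bot.tip_extent is the distance from the TCP to the fingertips, in m); z points along the fingers, y is the line along which they close (so a half turn about z gives the same grasp; the last joint's range is limited). The gripper opens to 87 mm and grips with 3 to 60 N. Pads are 19 mm wide; open, the fingers measure 117 mm over their backs; the gripper's body (75 mm by 190 mm) begins 51 mm behind the grasp point.
Start: joints at [-74.399, 30.224, 82.088, -0, 67.689, -10.227], TCP at [0.272, -0.563, 0.231] pointing down, gripper open.
Joint ranges: [-176.69, 176.69], [-43.24, 126.21], [12.49, 139.97], [-82, 262], [0, 151.66], [-163.58, 163.58]. Speed limits (degrees/s): [159.86, 159.86, 180, 180, 180, 180].

INTERFACE

Orientations are given as a 3x3 rotation matrix whose columns are the frame's x, y, z axes.
In Python, from rig import bot, vision, workorder gives the robot as it stands.
- The arm moves only by the shell command python3 -m handwheel 'ROWS'. ROWS is JSON, a list of rows, each an object with "delta_rot": the turn, a rotation vector about the tool's x, y, z in rad, a list of three; "xyz": the shift along the tool's x, y, z in mm, a list of three; "hand": the closure, from -1 (fully open) to 1 (shut). A call has exactly 5 rows; each row is the pose to reach, as a shift and turn from the pose commanded when the call began, along the tool's axes at that moment; what a row does not reach only later rows make up. A row lasts 1/8 s, in which the tool goes at most 62.5 mm and 10.7 degrees, less where a joint would pass 70% of its speed; a pose out of reach is approached as far as the arm can. A call with a gripper value outside its range is refused whole. The fingers move at their own pace and stop on an object; the grip force is fixed at half the most. Time passes only in rows, so rows that repeat a pose let the fingers close, or fill a call up. It gives the time, the measured TCP pose, the force, the opening and the grip force at its end, in the units of the state.
- bot.read_state(): the state, without advancing time (a new reading comes with each control period).
- vision.capture(name): name is "scene" or "top" or "wrist"; returns the picture (480x640x3 uint8, red, green, blue); there is no depth.
- vision.camera_model(name): a dict with "camera_matrix" (3x3 intrinsics, pixels), "dist_coeffs" ([k1, k2, p1, p2, k3] as OpenCV has them; the pictures are not rectified), "camera_from_world" (4x4, takes a point from world to camera coordinates). Camera axes: x right, y up, looking along -z (the intrinsics and any distortion apply to the point x, -y, -z); pixel columns grow to the right and rows downward; lengths in m; the calibration is good to about 2 mm. A picture is of the moment at which its call begins: read the wrist's pose just before it. camera_model takes no time and is no camera call; for the wrist camera it gives the pose at the moment of the call.
- workorder.hand_in(): hands the job in; it is judged then, once.
The state is a dict: "time_s": time; "joint_positions": joint angles; "qvel": joint speeds; "tau": joint torques, N m; "position": TCP position; "tcp_rot": TCP orientation; "force": force on the tool from outside, world axes, zero at the start; "moment": the same for the moment, N m; "opening": opening from 0.0 (shut) to 1.0 (fully open); "grasp_force": force on a finger pad.
Only numpy, scipy, OpenCV 4.12 (cv2) and the standard library are available. Lean on these libraries where they do the work, as an engineer would, in place of code of your own. Each camera call takes 0.05 s, during which the arm holds its last target. There are 200 camera calls.

## Working session

There is one attempt and no reset: what is moved stays moved. The work goes in short steps, Python scripts to look and compute and a shell command to move; the robot and the scene stay as the last step left them, time stands still between calls to the robot, and variables do not carry over. Pictures are saved under pics/ and viewed, at most 10 in all, crops included, and the job is handed in when it is done.

```bash
mkdir -p pics; python3 - <<'E'
from rig import bot, vision, workorder
import cv2
for n in("scene","top"):
    cv2.imwrite(f"pics/{n}0.png",vision.capture(n)[:,:,::-1])
    m=vision.camera_model(n);print(n,m["camera_matrix"],m["dist_coeffs"],m["camera_from_world"])
s=bot.read_state();print(s["tcp_rot"],s["position"],s["time_s"])
E
```

```text
scene [[467.53413833   0.         324.63016954]
 [  0.         467.53413833 239.55823318]
 [  0.           0.           1.        ]] [-0.09364395  0.          0.          0.          0.        ] [[-0.8760064   0.48228756  0.00339166  0.37597162]
 [-0.29534653 -0.54198771  0.78677808  0.08230649]
 [ 0.38129152  0.68822092  0.61722666 -1.26774552]
 [ 0.          0.          0.          1.        ]]
top [[590.00624298   0.         309.49861795]
 [  0.         590.00624298 249.99205511]
 [  0.           0.           1.        ]] [-0.10831405  0.          0.          0.          0.        ] [[-2.56932800e-02 -9.99669605e-01  7.32209127e-04  1.97669839e-02]
 [ 9.81307604e-01 -2.50815891e-02  1.90804352e-01 -4.48039536e-01]
 [-1.90722946e-01  5.62091201e-03  9.81627813e-01 -1.47041241e+00]
 [ 0.00000000e+00  0.00000000e+00  0.00000000e+00  1.00000000e+00]]
[[ 9.00115247e-01  4.35651484e-01 -5.72204770e-04]
 [ 4.35651746e-01 -9.00113288e-01  1.90374278e-03]
 [ 3.14319251e-04 -1.96286991e-03 -9.99998024e-01]] [ 0.27213017 -0.56192298  0.22964123] 0.1
```

View pics/top0.png

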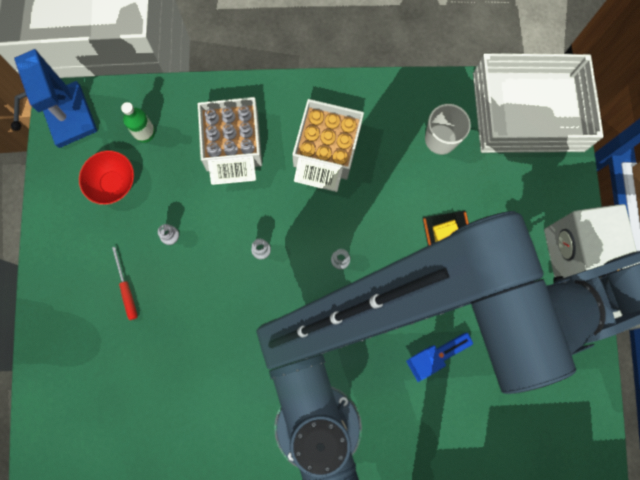

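View pics/scene0.png

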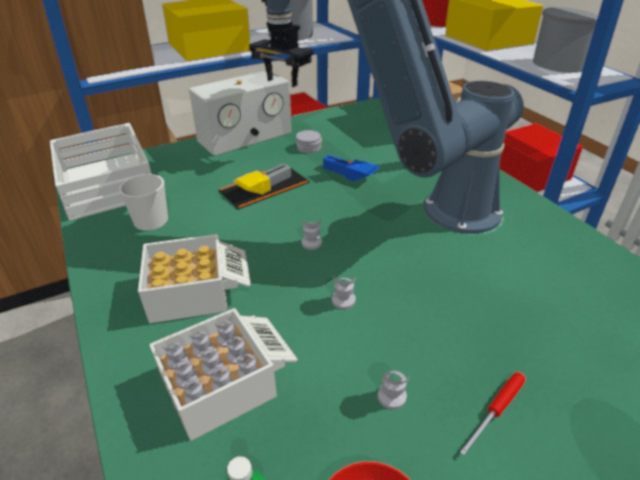

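The top view shows the steel bin on the left with its label at about (233,170) and the brass label at (319,173). The valves are at (168,235), (261,249) and (341,259), and the pad is half hidden near (446,225). The scene view shows the whole pad around (263,185). I'll enlarge both.

```bash
python3 - <<'E'
import cv2,numpy as np
t=cv2.imread("pics/top0.png");s=cv2.imread("pics/scene0.png")
a=cv2.resize(t[140:200,190:290],(800,480)[:2] if 0 else (500,300),interpolation=cv2.INTER_CUBIC)
b=cv2.resize(s[155:215,210:320],(550,300),interpolation=cv2.INTER_CUBIC)
c=np.zeros((600,550,3),np.uint8);c[:300,:500]=a;c[300:]=b
cv2.imwrite("pics/crop1.png",c)
E
```

```text
(no output)
```

View pics/crop1.png

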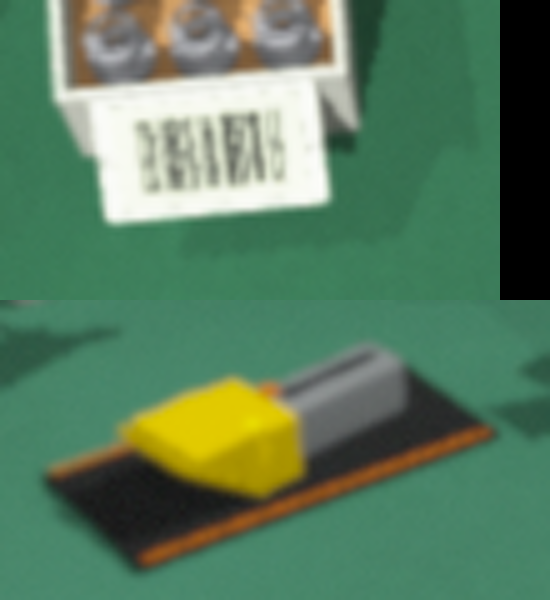

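The crop shows the steel label's corners at (209,159), (254.4,155), (256,180.6) and (211.4,184.6) in top-view pixels. In the scene view, the pad corners and the handle's rear top edge are sharp.

```bash
cat > h.py <<'E'
from rig import bot, vision
import numpy as np, cv2
def ray(m,px):
    u=cv2.undistortPoints(np.array([[px]],float),m["camera_matrix"],np.array(m["dist_coeffs"]))[0,0]
    T=np.array(m["camera_from_world"]);R=T[:3,:3]
    return -R.T@T[:3,3], R.T@np.array([u[0],-u[1],-1])
def at(m,px,z):
    o,d=ray(m,px); return o+d*(z-o[2])/d[2]
def proj(m,P):
    T=np.array(m["camera_from_world"]);c=T[:3,:3]@np.array(P)+T[:3,3]
    c=c*[1,-1,-1]
    return cv2.projectPoints(c.reshape(1,3),np.zeros(3),np.zeros(3),m["camera_matrix"],np.array(m["dist_coeffs"]))[0].ravel()
E
python3 - <<'E'
from h import *
np.set_printoptions(precision=4,suppress=True)
s=vision.camera_model("scene");t=vision.camera_model("top")
c=lambda x,y:(210+x/5-.4,155+(y-300)/5-.4)
d=lambda x,y:(190+x/5-.4,140+y/5-.4)
dz=.028*np.cos(np.radians(55))  # slope dir: tilt 35 from horizontal -> sin35
for p,z in zip([(95,95),(322,75),(330,203),(107,223)],[.066+dz]*2+[.066-dz]*2):print("label",at(t,d(*p),z))
print("ctr",at(t,d(213,149),.066))
for p in[(140,570),(495,432),(45,475)]:print("pad",at(s,c(*p),.006))
for p in[(372,343),(408,370)]:print("handle rear",at(s,c(*p),.042))
for p in[(120,430),(235,377),(302,410)]:print("head",at(s,c(*p),.048))
for n,p in[("brass",(319,173))]:print(n,at(t,p,.066))
for p in[(168,235),(261,249),(341,259)]:print("valve",at(t,p,.07))
E
```

```text
label [0.6887 0.2636 0.0821]
label [0.696  0.1457 0.0821]
label [0.6369 0.1447 0.0499]
label [0.6293 0.2619 0.0499]
ctr [0.6629 0.2042 0.066 ]
pad [ 0.539  -0.2872  0.006 ]
pad [ 0.3052 -0.3228  0.006 ]
pad [ 0.5531 -0.405   0.006 ]
handle rear [ 0.3493 -0.3948  0.042 ]
handle rear [ 0.3446 -0.3554  0.042 ]
head [ 0.518  -0.3624  0.048 ]
head [ 0.4396 -0.3863  0.048 ]
head [ 0.4207 -0.3335  0.048 ]
brass [ 0.6469 -0.0215  0.066 ]
valve [0.4913 0.3678 0.07  ]
valve [0.4489 0.1306 0.07  ]
valve [ 0.4181 -0.0701  0.07  ]
```

The label centre comes out at (0.663, 0.204) with about 3.6° yaw. The pad centre is (0.429, -0.364) with about 8° yaw, and the sizes agree with those given. The scanner's yaw is roughly 15°, with its grip near (0.396, -0.369). I'll go to a hover and look with the wrist camera.

```bash
python3 -m handwheel '[{"xyz":[40,-24,5],"delta_rot":[0,0,0.04],"hand":-1},{"xyz":[80,-48,10],"delta_rot":[0,0,0.08],"hand":-1},{"xyz":[120,-72,20],"delta_rot":[0,0,0.12],"hand":-1},{"xyz":[160,-96,25],"delta_rot":[0,0,0.16],"hand":-1},{"xyz":[196,-120,30],"delta_rot":[0,0,0.19],"hand":-1}]'
python3 - <<'E'
from h import *
vision.capture("top")
m=vision.camera_model("wrist");cv2.imwrite("pics/w1.png",vision.capture("wrist")[:,:,::-1])
s=bot.read_state();print(s["position"],s["tcp_rot"])
np.save("w1.npy",np.array(m["camera_from_world"]));print(m)
E
```

```text
time_s: 0.72
position: [0.397, -0.3675, 0.2]
tcp_rot: [[0.966, 0.257, -0.0], [0.257, -0.966, 0.001], [-0.0, -0.001, -1.0]]
force: [1.0, 0.7, 0.1]
opening: 0.999
grasp_force: 0.0
[ 0.39714181 -0.36415296  0.19946856] [[ 9.65097274e-01  2.61883606e-01 -2.05632496e-03]
 [ 2.61890775e-01 -9.65084824e-01  4.95012011e-03]
 [-6.88172711e-04 -5.31587997e-03 -9.99985634e-01]]
{'camera_matrix': array([[346.01263717,   0.        , 316.05350635],
       [  0.        , 346.01263717, 241.21200693],
       [  0.        ,   0.        ,   1.        ]]), 'dist_coeffs': array([-0.03447283,  0.        ,  0.        ,  0.        ,  0.        ]), 'camera_from_world': array([[ 0.25814123, -0.96608431, -0.00664944, -0.45092552],
       [ 0.93159423,  0.25073679, -0.26317913, -0.25675758],
       [ 0.25592049,  0.06174281,  0.96472407, -0.43842988],
       [ 0.        ,  0.        ,  0.        ,  1.        ]])}
```

View pics/w1.png

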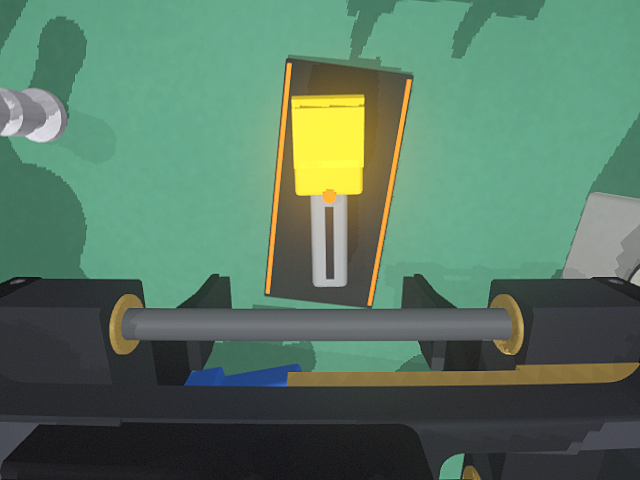

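The wrist view shows the pad with corners at (288,57), (412,75), (371,306) and (265,295). The scanner's nose edge runs from (292,96) to (364,94), and the handle's rear end spans (313,286) to (347,286).

```bash
python3 - <<'E'
from h import *
np.set_printoptions(precision=4,suppress=True)
m=vision.camera_model("wrist");m["camera_from_world"]=np.load("w1.npy")
P=[at(m,p,.006) for p in[(288,57),(412,75),(371,306),(265,295)]]
print(np.array(P),np.mean(P,0))
for a,b in((3,0),(2,1)):
    d=P[b]-P[a];print(np.linalg.norm(d),np.degrees(np.arctan2(d[1],d[0])))
n=[at(m,p,.048) for p in[(292,96),(364,94)]];h=[at(m,p,.042) for p in[(313,286),(347,286)]]
N=np.mean(n,0)[:2];H=np.mean(h,0)[:2];d=N-H;L=np.linalg.norm(d);u=d/L
print(N,H,L,np.degrees(np.arctan2(u[1],u[0])),np.linalg.norm(n[0]-n[1]),np.linalg.norm(h[0]-h[1]))
g=(N-u*.12+H+u*.06)/2
s=bot.read_state();R=s["tcp_rot"];print("grip",g,"tool shift",R.T@(np.r_[g,.019]-s["position"])*1e3, s["position"],R)
E
```

```text
[[ 0.538  -0.2965  0.006 ]
 [ 0.5529 -0.4109  0.006 ]
 [ 0.3205 -0.4434  0.006 ]
 [ 0.303  -0.3284  0.006 ]] [ 0.4286 -0.3698  0.006 ]
0.23717457277930729 7.738286916345797
0.23463967862726245 7.964158012532737
[ 0.51   -0.3409] [ 0.3457 -0.3886] 0.17106967418141197 16.170163285614947 0.0592111669276919 0.032782502613363115
grip [ 0.399  -0.3731] tool shift [ -0.3931  10.114  180.4177] [ 0.3971 -0.3642  0.1995] [[ 0.9651  0.2619 -0.0021]
 [ 0.2619 -0.9651  0.005 ]
 [-0.0007 -0.0053 -1.    ]]
```

```bash
python3 -m handwheel '[{"xyz":[0,6,30],"delta_rot":[0,0,-0.02],"hand":-1},{"xyz":[0,6,60],"delta_rot":[0,0,-0.02],"hand":-1},{"xyz":[0,6,90],"delta_rot":[0,0,-0.02],"hand":-1},{"xyz":[0,6,110],"delta_rot":[0,0,-0.02],"hand":-1},{"xyz":[0,6,110],"delta_rot":[0,0,-0.02],"hand":-1}]'
python3 - <<'E'
from h import *
s=bot.read_state();R=np.array(s["tcp_rot"]);print("shift",R.T@(np.array([.399,-.3731,.019])-s["position"])*1e3, s["position"],np.degrees(np.arctan2(R[1,0],R[0,0])))
E
```

```text
time_s: 1.45
position: [0.397, -0.3745, 0.089]
tcp_rot: [[0.961, 0.277, -0.002], [0.277, -0.961, 0.003], [-0.001, -0.004, -1.0]]
force: [0.4, 0.4, -0.2]
opening: 0.998
grasp_force: 0.0
shift [ 2.46002717 -0.56479182 69.97713263] [ 0.39695823 -0.37453701  0.08897811] 16.06826655868421
```

Well lined up. I'll descend and close.

```bash
python3 -m handwheel '[{"xyz":[2,0,25],"delta_rot":[0,0,0],"hand":-1},{"xyz":[2,0,50],"delta_rot":[0,0,0],"hand":-1},{"xyz":[2,0,69],"delta_rot":[0,0,0],"hand":-1},{"xyz":[2,0,69],"delta_rot":[0,0,0],"hand":-1},{"xyz":[2,0,69],"delta_rot":[0,0,0],"hand":1}]'
python3 -m handwheel '[{"xyz":[0,0,0],"delta_rot":[0,0,0],"hand":1},{"xyz":[0,0,0],"delta_rot":[0,0,0],"hand":1},{"xyz":[0,0,0],"delta_rot":[0,0,0],"hand":1},{"xyz":[0,0,0],"delta_rot":[0,0,0],"hand":1},{"xyz":[0,0,0],"delta_rot":[0,0,0],"hand":1}]'
```

```text
time_s: 2.08
position: [0.4004, -0.3753, 0.0226]
tcp_rot: [[0.961, 0.277, 0.001], [0.277, -0.961, -0.002], [0.001, 0.002, -1.0]]
force: [-0.1, -0.0, 0.5]
opening: 0.952
grasp_force: 0.0
time_s: 2.7
position: [0.3997, -0.374, 0.0215]
tcp_rot: [[0.961, 0.277, -0.001], [0.277, -0.961, 0.001], [-0.0, -0.001, -1.0]]
force: [-0.4, 3.4, 1.4]
opening: 0.403
grasp_force: 1.2
```

```bash
python3 -m handwheel '[{"xyz":[0,0,0],"delta_rot":[0,0,0],"hand":1},{"xyz":[0,0,0],"delta_rot":[0,0,0],"hand":1},{"xyz":[0,0,-15],"delta_rot":[0,0,0],"hand":1},{"xyz":[0,0,-40],"delta_rot":[0,0,0],"hand":1},{"xyz":[0,0,-70],"delta_rot":[0,0,0],"hand":1}]'
python3 -m handwheel '[{"xyz":[0,0,-30],"delta_rot":[0,0,0],"hand":1},{"xyz":[0,0,-60],"delta_rot":[0,0,0],"hand":1},{"xyz":[0,0,-80],"delta_rot":[0,0,0],"hand":1},{"xyz":[0,0,-80],"delta_rot":[0,0,0],"hand":1},{"xyz":[0,0,-80],"delta_rot":[0,0,0],"hand":1}]'
python3 - <<'E'
from h import *
m=vision.camera_model("wrist");cv2.imwrite("pics/w2.png",vision.capture("wrist")[:,:,::-1])
np.save("w2.npy",np.array(m["camera_from_world"]))
s=bot.read_state();R=s["tcp_rot"];p=s["position"];np.savez("w2s.npz",R=R,p=p);print(p,R,s["joint_positions"])
E
```

```text
time_s: 3.32
position: [0.3998, -0.3745, 0.0925]
tcp_rot: [[0.961, 0.277, -0.0], [0.277, -0.961, -0.0], [-0.0, -0.0, -1.0]]
force: [1.1, -0.1, -2.0]
opening: 0.387
grasp_force: 30.0
time_s: 3.95
position: [0.3996, -0.3739, 0.1711]
tcp_rot: [[0.961, 0.277, -0.001], [0.277, -0.961, 0.001], [-0.0, -0.001, -1.0]]
force: [-1.1, 0.3, -2.0]
opening: 0.39
grasp_force: 30.0
[ 0.39940465 -0.37374759  0.17071824] [[ 9.60852227e-01  2.77058973e-01 -1.14997278e-03]
 [ 2.77060500e-01 -9.60851309e-01  1.49684268e-03]
 [-6.90239150e-04 -1.75685666e-03 -9.99998219e-01]] [-5.48048997e+01  2.88965483e+01  9.67075865e+01 -5.42074974e-03
  5.45039260e+01  1.91134386e+01]
```

View pics/w2.png

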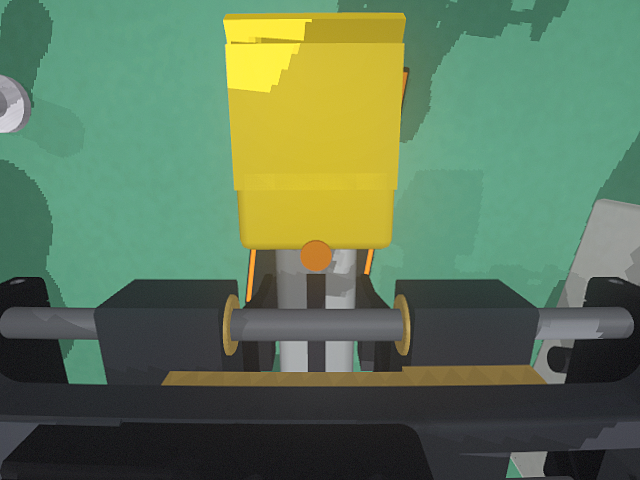

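The scanner is held, pointing straight along the tool x, with nose top corners near (224,16) and (405,15) and the head lip at (226,43) to (404,43). I'll check this against the model for pitch and slip, and work out the scan pose.

```bash
python3 - <<'E'
from h import *
np.set_printoptions(precision=4,suppress=True)
m=vision.camera_model("wrist");m["camera_from_world"]=np.load("w2.npy")
z=np.load("w2s.npz");R,p=z["R"],z["p"]
for gx in(-40,-35,-30):
  for pit in(-6,0,6):
    a=np.radians(pit)
    def pt(x,y,zz):  # scanner pt -> rel tcp in heading frame, pitched (nose up +) about grip
        dx,dz=x-gx,zz-24
        X=dx*np.cos(a)-dz*np.sin(a);Z=dx*np.sin(a)+dz*np.cos(a)+8.5  # grip z above tcp
        return p+R@np.array([X,-y,-Z])/1e3
    print(gx,pit,*[proj(m,pt(*q)) for q in[(85,30,42),(85,-30,42),(0,30,42),(0,-30,42)]])
y=np.radians(3.6);h=np.array([np.cos(y),np.sin(y),0]);n=-np.cos(np.radians(55))*h+[0,0,np.sin(np.radians(55))]
W=np.array([.663,.204,.066])+.1*n
T=W-h*.090+[0,0,.003-.0085]
print("W",W,"TCP",T,"shift",R.T@(T-p)*1e3)
E
```

```text
-40 -6 [230.973   -8.7636] [398.9486  -8.7587] [238.31   227.4272] [392.114  227.2825]
-40 0 [221.6085 -22.1076] [408.2188 -22.0936] [236.1482 234.2436] [394.2733 234.0902]
-40 6 [210.4274 -32.9917] [419.295 -32.969] [234.0599 242.4567] [396.3624 242.2937]
-35 -6 [231.3516   6.0781] [398.5997   6.0734] [238.7767 240.0866] [391.6758 239.9345]
-35 0 [222.48    -4.8322] [407.3849  -4.8305] [236.9484 246.9011] [393.5042 246.7408]
-35 6 [212.0083 -12.9207] [417.7619 -12.9136] [235.2147 254.8684] [395.241  254.6991]
-30 -6 [231.7398  20.8254] [398.2413  20.811 ] [239.2451 252.5969] [391.2359 252.4376]
-30 0 [223.3551  12.1781] [406.5472  12.1678] [237.7399 259.3081] [392.7434 259.1413]
-30 6 [213.572    6.6272] [416.2455   6.6191] [236.3444 266.9343] [394.1439 266.7594]
W [0.6058 0.2004 0.1479] TCP [0.5159 0.1947 0.1424] shift [ 269.4937 -513.9041   29.0199]
```

The observation fits a level scanner, gripped at about x = -32 mm. I'll transfer it high and fast past the brass label, then descend.

```bash
python3 -m handwheel '[{"xyz":[8,-15,-10],"delta_rot":[0,0,0],"hand":1},{"xyz":[25,-45,-20],"delta_rot":[0,0,0],"hand":1},{"xyz":[45,-85,-30],"delta_rot":[0,0,0],"hand":1},{"xyz":[67,-128,-40],"delta_rot":[0,0,0],"hand":1},{"xyz":[90,-171,-40],"delta_rot":[0,0,0],"hand":1}]'
python3 -m handwheel '[{"xyz":[22,-42,0],"delta_rot":[0,0,0],"hand":1},{"xyz":[44,-84,0],"delta_rot":[0,0,0],"hand":1},{"xyz":[66,-126,0],"delta_rot":[0,0,0],"hand":1},{"xyz":[88,-168,0],"delta_rot":[0,0,0],"hand":1},{"xyz":[110,-210,0],"delta_rot":[0,0,0],"hand":1}]'
python3 -m handwheel '[{"xyz":[22,-42,0],"delta_rot":[0,0,0.04],"hand":1},{"xyz":[42,-80,0],"delta_rot":[0,0,0.1],"hand":1},{"xyz":[58,-110,0],"delta_rot":[0,0,0.16],"hand":1},{"xyz":[68,-128,0],"delta_rot":[0,0,0.2],"hand":1},{"xyz":[71,-134,0],"delta_rot":[0,0,0.22],"hand":1}]'
python3 - <<'E'
from h import *
m=vision.camera_model("wrist");cv2.imwrite("pics/w3.png",vision.capture("wrist")[:,:,::-1])
np.save("w3.npy",np.array(m["camera_from_world"]))
s=bot.read_state();R=np.array(s["tcp_rot"]);p=s["position"];print(p,R,R.T@(np.array([.518,.195,.1424])-p)*1e3)
E
```

```text
time_s: 4.62
position: [0.4392, -0.1828, 0.2122]
tcp_rot: [[0.961, 0.277, 0.001], [0.277, -0.961, -0.0], [0.001, 0.0, -1.0]]
force: [1.0, 0.5, -1.6]
opening: 0.387
grasp_force: 30.0
time_s: 5.25
position: [0.4857, 0.0497, 0.2115]
tcp_rot: [[0.961, 0.278, -0.001], [0.278, -0.961, 0.0], [-0.001, -0.001, -1.0]]
force: [0.6, -0.4, -1.9]
opening: 0.386
grasp_force: 30.0
time_s: 5.88
position: [0.5165, 0.1973, 0.2113]
tcp_rot: [[0.998, 0.063, -0.001], [0.063, -0.998, 0.0], [-0.001, -0.0, -1.0]]
force: [0.3, -0.8, -2.8]
opening: 0.389
grasp_force: 30.0
[0.51669932 0.19718924 0.21131269] [[ 9.98097284e-01  6.16489183e-02 -1.10613030e-03]
 [ 6.16493499e-02 -9.98097805e-01  3.60444793e-04]
 [-1.08180519e-03 -4.27951183e-04 -9.99999323e-01]] [ 1.23778655  2.29475382 68.91041776]
```

View pics/w3.png

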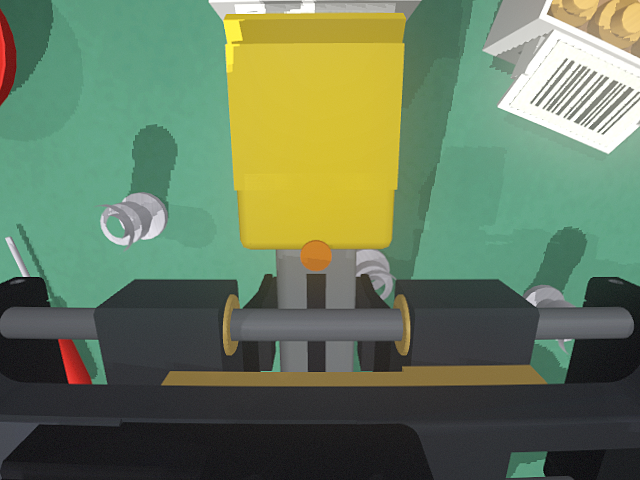

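The picture shows the steel label holder's edges at about columns 210 and 420, centred on the scanner head at 315. The brass label is well off to the right. Next I descend and hold.

```bash
python3 -m handwheel '[{"xyz":[1,2,15],"delta_rot":[0,0,0],"hand":1},{"xyz":[1,2,35],"delta_rot":[0,0,0],"hand":1},{"xyz":[1,2,55],"delta_rot":[0,0,0],"hand":1},{"xyz":[1,2,66],"delta_rot":[0,0,0],"hand":1},{"xyz":[1,2,69],"delta_rot":[0,0,0],"hand":1}]'
Z='[]'; python3 -m handwheel '[{"xyz":[0,0,0],"delta_rot":[0,0,0],"hand":1},{"xyz":[0,0,0],"delta_rot":[0,0,0],"hand":1},{"xyz":[0,0,0],"delta_rot":[0,0,0],"hand":1},{"xyz":[0,0,0],"delta_rot":[0,0,0],"hand":1},{"xyz":[0,0,0],"delta_rot":[0,0,0],"hand":1}]'
python3 - <<'E'
from h import *
ims=[vision.capture(n)[:,:,::-1] for n in("top","scene")]
a=cv2.resize(ims[0][120:240,150:310],(640,480)[:2],interpolation=cv2.INTER_CUBIC)[:300,:400] if 0 else cv2.resize(ims[0][120:220,170:303],(399,300))
b=cv2.resize(ims[1][250:450,140:406],(399,300))
cv2.imwrite("pics/c4.png",np.hstack([a,b]))
E
```

```text
time_s: 6.55
position: [0.5181, 0.1928, 0.1415]
tcp_rot: [[0.998, 0.06, -0.002], [0.06, -0.998, -0.0], [-0.002, 0.0, -1.0]]
force: [-0.6, 0.2, -2.4]
opening: 0.384
grasp_force: 30.0
time_s: 7.18
position: [0.5188, 0.1937, 0.1427]
tcp_rot: [[0.998, 0.061, 0.0], [0.061, -0.998, 0.0], [0.0, -0.0, -1.0]]
force: [0.2, -0.2, -1.1]
opening: 0.387
grasp_force: 30.0
```

View pics/c4.png

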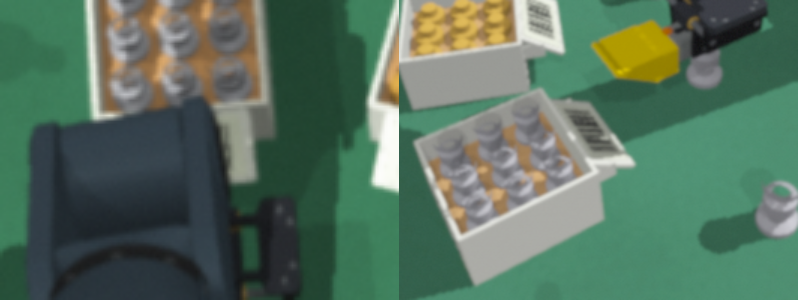

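The top and scene crops show the head level in front of the steel label, clear of the bin and valves. I'll hold for over two seconds and compare the nose's pixel position, about (269,280) and (285,302) in the scene view, with the model.

```bash
python3 -m handwheel '[{"xyz":[0,0,0],"delta_rot":[0,0,0],"hand":1},{"xyz":[0,0,0],"delta_rot":[0,0,0],"hand":1},{"xyz":[0,0,0],"delta_rot":[0,0,0],"hand":1},{"xyz":[0,0,0],"delta_rot":[0,0,0],"hand":1},{"xyz":[0,0,0],"delta_rot":[0,0,0],"hand":1}]'
python3 -m handwheel '[{"xyz":[0,0,0],"delta_rot":[0,0,0],"hand":1},{"xyz":[0,0,0],"delta_rot":[0,0,0],"hand":1},{"xyz":[0,0,0],"delta_rot":[0,0,0],"hand":1},{"xyz":[0,0,0],"delta_rot":[0,0,0],"hand":1},{"xyz":[0,0,0],"delta_rot":[0,0,0],"hand":1}]'
python3 -m handwheel '[{"xyz":[0,0,0],"delta_rot":[0,0,0],"hand":1},{"xyz":[0,0,0],"delta_rot":[0,0,0],"hand":1},{"xyz":[0,0,0],"delta_rot":[0,0,0],"hand":1},{"xyz":[0,0,0],"delta_rot":[0,0,0],"hand":1},{"xyz":[0,0,0],"delta_rot":[0,0,0],"hand":1}]'
python3 - <<'E'
from h import *
np.set_printoptions(precision=4,suppress=True)
s=bot.read_state();R=np.array(s["tcp_rot"]);p=np.array(s["position"]);m=vision.camera_model("scene")
P=lambda x,y,z:p+R@np.array([x+32,-y,-(z-24+8.5)])/1e3
for q in[(85,-30,42),(85,30,42),(0,-30,42),(0,30,42)]:print(q,proj(m,P(*q)))
# label in window frame
w=P(55,0,21);a=np.radians(55);X=R@[1,0,0];U=-R[:,2]
zz=np.cos(a)*X-np.sin(a)*U; d=np.array([.663,.204,.066])-w
yy=-R[:,1];print("label in window",d@np.cross(yy,zz),d@yy,d@zz,s["time_s"])
# place: scanner origin on pad centre (.4286,-.3698), yaw 8
y=np.radians(8);T=np.array([.4286,-.3698,0])-.032*np.array([np.cos(y),np.sin(y),0])+[0,0,.1]
print("place TCP",T,"shift",R.T@(T-p)*1e3)
E
```

```text
time_s: 7.9
position: [0.5187, 0.1936, 0.1425]
tcp_rot: [[0.998, 0.061, -0.0], [0.061, -0.998, -0.0], [-0.0, 0.0, -1.0]]
force: [0.4, 0.3, -2.7]
opening: 0.39
grasp_force: 30.0
time_s: 8.52
position: [0.5187, 0.1936, 0.1426]
tcp_rot: [[0.998, 0.061, 0.0], [0.061, -0.998, 0.0], [0.0, -0.0, -1.0]]
force: [0.9, -0.4, -2.2]
opening: 0.392
grasp_force: 30.0
time_s: 9.15
position: [0.5187, 0.1936, 0.1426]
tcp_rot: [[0.998, 0.061, 0.0], [0.061, -0.998, -0.0], [0.0, 0.0, -1.0]]
force: [-0.1, 0.8, -2.3]
opening: 0.391
grasp_force: 30.0
(85, -30, 42) [266.8659 277.6062]
(85, 30, 42) [283.4737 298.7715]
(0, -30, 42) [309.2693 260.5186]
(0, 30, 42) [327.2695 279.9069]
label in window -0.00013659092781822635 0.0015938437690200028 0.10028714111575991 9.15
place TCP [ 0.3969 -0.3743  0.1   ] shift [-156.1074  559.4184   42.572 ]
```

The label sits at about (0, 2, 100) mm in the window frame, and the nose matches the model within 3 px. The reading is done, so I return over the pad.

```bash
python3 -m handwheel '[{"xyz":[0,0,-15],"delta_rot":[0,0,0],"hand":1},{"xyz":[-3,8,-40],"delta_rot":[0,0,0],"hand":1},{"xyz":[-10,30,-60],"delta_rot":[0,0,0],"hand":1},{"xyz":[-20,68,-70],"delta_rot":[0,0,0],"hand":1},{"xyz":[-33,111,-70],"delta_rot":[0,0,0],"hand":1}]'
python3 -m handwheel '[{"xyz":[-13,47,0],"delta_rot":[0,0,0],"hand":1},{"xyz":[-26,94,0],"delta_rot":[0,0,0],"hand":1},{"xyz":[-39,141,0],"delta_rot":[0,0,0],"hand":1},{"xyz":[-52,188,0],"delta_rot":[0,0,0],"hand":1},{"xyz":[-65,235,0],"delta_rot":[0,0,0],"hand":1}]'
python3 -m handwheel '[{"xyz":[-13,47,0],"delta_rot":[0,0,-0.02],"hand":1},{"xyz":[-26,94,0],"delta_rot":[0,0,-0.04],"hand":1},{"xyz":[-39,140,0],"delta_rot":[0,0,-0.06],"hand":1},{"xyz":[-50,180,0],"delta_rot":[0,0,-0.07],"hand":1},{"xyz":[-58,213,0],"delta_rot":[0,0,-0.078],"hand":1}]'
python3 - <<'E'
from h import *
vision.capture("top")
s=bot.read_state();R=np.array(s["tcp_rot"]);p=np.array(s["position"])
print(p,np.degrees(np.arctan2(R[1,0],R[0,0])),R.T@(np.array([.3969,-.3743,.0225])-p)*1e3)
E
```

```text
time_s: 9.78
position: [0.4936, 0.0801, 0.2148]
tcp_rot: [[0.998, 0.062, 0.005], [0.062, -0.998, -0.0], [0.005, 0.001, -1.0]]
force: [-0.1, 0.0, -1.3]
opening: 0.39
grasp_force: 30.0
time_s: 10.4
position: [0.4419, -0.1595, 0.2138]
tcp_rot: [[0.998, 0.061, 0.002], [0.061, -0.998, -0.001], [0.002, 0.001, -1.0]]
force: [0.9, 0.0, -1.2]
opening: 0.386
grasp_force: 30.0
time_s: 11.02
position: [0.3966, -0.376, 0.2138]
tcp_rot: [[0.991, 0.137, 0.001], [0.137, -0.991, -0.002], [0.001, 0.002, -1.0]]
force: [0.6, 0.3, -2.3]
opening: 0.388
grasp_force: 30.0
[ 0.39664633 -0.38113879  0.21405311] 7.826180919567548 [  0.97534775  -8.32698096 191.49187397]
```

```bash
python3 -m handwheel '[{"xyz":[0,0,30],"delta_rot":[0,0,0],"hand":1},{"xyz":[0,0,65],"delta_rot":[0,0,0],"hand":1},{"xyz":[0,0,100],"delta_rot":[0,0,0],"hand":1},{"xyz":[0,0,130],"delta_rot":[0,0,0],"hand":1},{"xyz":[0,0,150],"delta_rot":[0,0,0],"hand":1}]'
python3 -m handwheel '[{"xyz":[0,0,0],"delta_rot":[0,0,0],"hand":1},{"xyz":[0,0,8],"delta_rot":[0,0,0],"hand":1},{"xyz":[0,0,16],"delta_rot":[0,0,0],"hand":1},{"xyz":[0,0,24],"delta_rot":[0,0,0],"hand":1},{"xyz":[0,0,30],"delta_rot":[0,0,0],"hand":1}]'
```

```text
time_s: 11.7
position: [0.3971, -0.3738, 0.0621]
tcp_rot: [[0.99, 0.138, -0.0], [0.138, -0.99, 0.0], [-0.0, -0.0, -1.0]]
force: [0.7, 0.5, -1.6]
opening: 0.388
grasp_force: 30.0
time_s: 12.32
position: [0.3969, -0.3738, 0.0322]
tcp_rot: [[0.99, 0.138, -0.0], [0.138, -0.99, 0.0], [-0.0, -0.0, -1.0]]
force: [0.2, 1.1, -1.1]
opening: 0.39
grasp_force: 30.0
```

```bash
python3 -m handwheel '[{"xyz":[0,0,3],"delta_rot":[0,0,0],"hand":1},{"xyz":[0,0,6],"delta_rot":[0,0,0],"hand":1},{"xyz":[0,0,9],"delta_rot":[0,0,0],"hand":1},{"xyz":[0,0,10],"delta_rot":[0,0,0],"hand":1},{"xyz":[0,0,10],"delta_rot":[0,0,0],"hand":1}]'
```

```text
time_s: 12.95
position: [0.397, -0.3738, 0.0226]
tcp_rot: [[0.99, 0.138, 0.0], [0.138, -0.99, -0.0], [-0.0, 0.0, -1.0]]
force: [0.4, 0.9, -1.9]
opening: 0.391
grasp_force: 30.0
```

```bash
python3 -m handwheel '[{"xyz":[0,0,0.5],"delta_rot":[0,0,0],"hand":1},{"xyz":[0,0,1],"delta_rot":[0,0,0],"hand":1},{"xyz":[0,0,1.5],"delta_rot":[0,0,0],"hand":1},{"xyz":[0,0,1.5],"delta_rot":[0,0,0],"hand":1},{"xyz":[0,0,1.5],"delta_rot":[0,0,0],"hand":1}]'
```

```text
time_s: 13.58
position: [0.397, -0.3739, 0.0215]
tcp_rot: [[0.99, 0.138, 0.0], [0.138, -0.99, -0.0], [0.0, 0.0, -1.0]]
force: [-1.3, 0.8, 5.8]
opening: 0.383
grasp_force: 30.0
```

Force has turned upward, so the scanner is on the pad. I'll release and retreat straight up.

```bash
python3 -m handwheel '[{"xyz":[0,0,0],"delta_rot":[0,0,0],"hand":-0.6},{"xyz":[0,0,0],"delta_rot":[0,0,0],"hand":-0.8},{"xyz":[0,0,0],"delta_rot":[0,0,0],"hand":-1},{"xyz":[0,0,0],"delta_rot":[0,0,0],"hand":-1},{"xyz":[0,0,0],"delta_rot":[0,0,0],"hand":-1}]'
python3 -m handwheel '[{"xyz":[0,0,-20],"delta_rot":[0,0,0],"hand":-1},{"xyz":[0,0,-60],"delta_rot":[0,0,0],"hand":-1},{"xyz":[0,0,-100],"delta_rot":[0,0,0],"hand":-1},{"xyz":[0,0,-140],"delta_rot":[0,0,0],"hand":-1},{"xyz":[0,0,-180],"delta_rot":[0,0,0],"hand":-1}]'
python3 -m handwheel '[{"xyz":[0,0,0],"delta_rot":[0,0,0],"hand":-1},{"xyz":[0,0,0],"delta_rot":[0,0,0],"hand":-1},{"xyz":[0,0,0],"delta_rot":[0,0,0],"hand":-1},{"xyz":[0,0,0],"delta_rot":[0,0,0],"hand":-1},{"xyz":[0,0,0],"delta_rot":[0,0,0],"hand":-1}]'
python3 - <<'E'
from h import *
cv2.imwrite("pics/w5.png",vision.capture("wrist")[:,:,::-1])
E
```

```text
time_s: 14.2
position: [0.397, -0.3738, 0.0209]
tcp_rot: [[0.99, 0.138, -0.0], [0.138, -0.99, 0.0], [-0.0, -0.0, -1.0]]
force: [-0.3, -0.4, 0.3]
opening: 0.875
grasp_force: 0.0
time_s: 14.82
position: [0.3968, -0.3735, 0.2023]
tcp_rot: [[0.99, 0.138, -0.0], [0.138, -0.99, 0.0], [-0.0, -0.0, -1.0]]
force: [1.4, -0.9, 0.3]
opening: 0.999
grasp_force: 0.0
time_s: 15.45
position: [0.3968, -0.3736, 0.2003]
tcp_rot: [[0.99, 0.138, -0.001], [0.138, -0.99, 0.001], [-0.001, -0.001, -1.0]]
force: [0.8, 0.4, -0.2]
opening: 1.001
grasp_force: 0.0
```

View pics/w5.png

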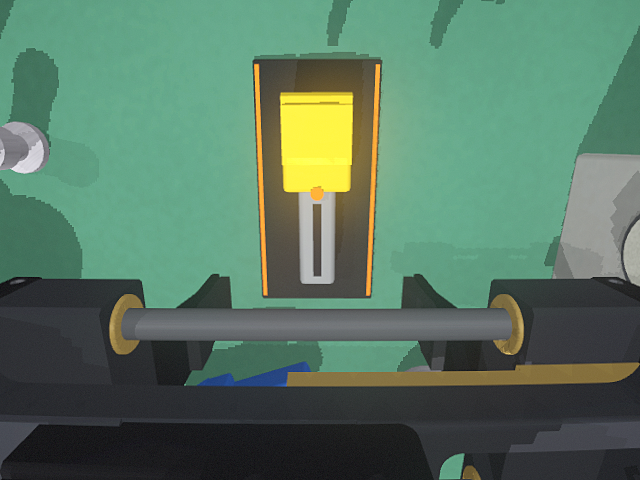

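The picture shows the scanner centred and aligned on its pad, with the scanner axis at column 317 and the pad's edges at 256 and 378. The gripper is clear above.

```bash
python3 -c "
from rig import workorder
print(workorder.hand_in())"
```

```text
the job is handed in; nothing more can be done
None
```

I scanned the steel bin's label from about 10 cm and held still for over two seconds, then set the scanner back centred and aligned on its pad and handed the job in; the hand-in returned no verdict.

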